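# Vibration check of a running microcentrifuge

## Task

Give the bench microcentrifuge its vibration check: shut the lid fully, press the start key on the front panel, then take the vibration pen (the tall slim instrument) out of the rack and hold its sprung tip on the middle of the steel measuring disc, square to the disc's sloping face, pressed lightly so that the tip is pushed in about half its travel. Finish while still holding the pen there steadily, with nothing but the gripper carrying it, and leave the pH tester, the wash bottle and the beaker where they are.

Things in the scene. Friction and masses are not known exactly. Their poses are not given: they have to be found in the camera images.
- centrifuge: White bench microcentrifuge, fixed: 280 deep (x) by 230 wide (y), deck 125 mm high, grey hinged lid on the rear part (top 147 mm high when shut). Origin: centre of its underside on the bench; front looks to its own -x. From 94 mm high at x = -140 its front face slopes up at 20 degrees from level to the deck at x = -55; start key and measuring disc are on this slope.
- lid (a joint): Angle of the lid in rad: 0 shut, grows as it opens upward about its rear hinge, at most 1.25. Its stiff hinge (friction 0.5 N m, lid 350 g) holds it wherever it is left; it starts half open at 0.65 to 1.0. Pressing its front part down from above by about 5 N shuts it.
- lid_hinge (a point): Point on the lid's hinge axis, in the middle of its width (the axis runs along the centrifuge's y), at height 127 mm, 115 mm behind the centrifuge's origin along its x.
- lid_front (a point): Point to push on the lid's upper face, mid-width, 145 mm in front of the hinge line, 20 mm above the underside (lid 160 long, 190 wide, 20 thick, with a 12 mm grip lip in front). Moves with the lid; z axis: outward normal of the upper face, x axis: from the lid's front to the hinge.
- start_key (a joint): Travel of the start key in m: 0 up, 0.003 fully down; a spring returns it (1 N to start, 4 N fully down). It counts as pressed beyond 0.002.
- key_top (a point): Middle of the top of the start key, the one raised key: white, 26 by 26 mm, 6 mm proud of the sloping front near its right end (centrifuge's -y side, 78 mm from the middle). z axis: outward normal of the slope, 20 degrees off vertical towards the front, along which the key moves. x axis: up the slope.
- measuring_disc: Bare steel disc, 24 mm across, with a small centre dot, glued to the sloping front near its left end (centrifuge's +y side, 72 mm from the middle). Origin on the slope under its centre; z axis: outward normal, 20 degrees off vertical towards the front; the disc's face stands 3 mm above the origin.
- disc_centre (a point): Centre of the disc's face, the marked spot; same axes as the disc.
- rack: White two-place rack, fixed, 75 (x) by 170 (y) by 93 mm high, origin at the centre of its underside. Places at y = -40 and +40. Top plate 85 to 93 mm high with slots 25.5 (x) by 33.5 (y) mm; lower plate, top at 45 mm, on which the instruments stand, their tips hanging through holes.
- vib_pen: Vibration pen: slim grey box-shaped body 22 (x) by 30 (y) mm, 110 to 160 g, upright in either place of the rack, 77 mm of it above the rack. Origin at the lower end of its dark nose, z axis up its length; nose 18 mm long, body from z = 18 to 143 mm. Grip across its 22 mm width (closing along its x), at about z = 110. 1.5 mm play in the slot; lift at least 100 mm before moving sideways.
- probe (a joint): How far the pen's sprung steel tip is pushed in, in m: 0 free, 0.006 at its stop. The spring pushes with 1 N at the start and 1.5 N per mm, so 5.5 N at half travel.
- probe_tip (a point): End of the pen's steel tip (6 mm rod, rounded), on the pen's axis 22 mm below the pen's origin when free.
- ph_tester: Bystander: pocket pH tester standing in the other place of the rack, 22 by 30 mm below with a wider head (24 by 46 mm); its top is 44 mm above the rack, 33 mm lower than the pen's.
- wash_bottle: Bystander: white wash bottle, 64 mm across, 200 mm high with its bent blue spout, origin at the centre of its underside.
- beaker: Bystander: glass beaker, 68 mm across, 95 mm high, origin at the centre of its underside.
Not all that is in view belongs to the job. What is shaped like the rack but brown, pink or purple is not meant.

How it is judged (in metres and radians):
On the way, in this order (a step that is already met when the one before it is completed fails the run):
1. the lid is shut (value of joint lid below 0.04 rad), for 0.2 s.
2. with the lid shut, the start key is pressed in (value of joint start_key above 0.002 m and value of joint lid below 0.04 rad), for 0.05 s.
At the end, for the whole second after the job is handed in: Lid shut (0.04 rad). Pen still, in the gripper, off the rack; its tip on the disc within 8 mm of the centre and 10 degrees of square, pushed in 1.2 to 4.8 mm, pressing 2 to 10 N. pH tester within 20 mm, other bystanders within 30 mm of their start (value of joint lid below 0.04 rad and distance between probe_tip and disc_centre below 0.008 m and angle between the z axis of vib_pen and the z axis of measuring_disc, either way round below 0.175 rad and value of joint probe between 0.0012 and 0.0048 m and contact force between vib_pen and measuring_disc between 2 and 10 N and contact force between the fingers and vib_pen above 3 N and contact force between vib_pen and rack below 0.1 N and linear speed of vib_pen below 0.01 m/s and distance of ph_tester from where it was at the start of the episode below 0.02 m and distance of each of wash_bottle, beaker from where it was at the start of the episode below 0.03 m); the arm keeps its last pose, push and grip.
It fails at once if the pen is rammed against the centrifuge with more than 25 N (contact force between vib_pen and centrifuge above 25 N).
It fails at once if a bystander is knocked away (distance of ph_tester from where it was at the start of the episode above 0.03 m or distance of any of wash_bottle, beaker from where it was at the start of the episode above 0.05 m).
It also fails if it takes over 58 s, if anything falls off the work surface, if the arm or the gripper's body presses on something with over 40 N, if the wrist force passes 120 N, or if a joint passes its speed limit or range.

## Robot

A 6-joint arm with a two-finger parallel gripper is mounted at the origin on the work surface. World frame = base frame: x ahead of the robot, y to its left, z up, the work surface at z = 0. Lengths are in mm, angles in rad, forces in N, time in s.
With the tool pointing down it reaches from about 350 to 875 mm from the base axis. Payload 4.2 kg.
Tool frame: the origin (TCP) lies on the mounting face of the last link; the fingertips stand 173 mm ahead of it and the grasp point (between the pads) lies 155 mm ahead of it; z points along the fingers, y is the line along which they close (so a half turn about z gives the same grasp; the last joint's range is limited). The gripper opens to 85 mm and grips with 20 to 120 N. Pads are 22 mm wide; open, the fingers measure 114 mm over their backs; the gripper's body (76 mm by 85 mm) begins 54 mm behind the grasp point. The pads swing forward as they close: fully open they stand 13 mm farther back than shut.
Start: joints at [1.564, 0.385, 0.008, 0, -1.194, -0.259], TCP at [164.144, 603.04, 404.712] pointing down, gripper open.
Joint ranges: [-3.14, 3.14], [-1.21, 2.06], [-1.07, 1.41], [-3.16, 2.05], [-2.99, -0.16], [-3.1, 3.1]. Speed limits (rad/s): [2.79, 2.79, 3.14, 3.14, 3.14, 3.14].

## Interface

Orientations are given as a unit quaternion [x, y, z, w].
In Python, from bench import arm gives the robot as it stands. The module is installed in compiled form; this text tells all that it offers.
- The arm moves only by the tool move_arm, never from a script. Its arguments are lists of equal length, an entry for each row: "fingers": the finger opening in mm, from 0 to 85.4; "travel": the shift along the tool's x, y, z in mm, a list of three; "dr": the turn, a rotation vector about the tool's x, y, z in rad, a list of three. A call has 1 to 10 rows; each row is the pose to reach, as a shift and turn from the pose commanded when the call began, along the tool's axes at that moment; what a row does not reach only later rows make up. A row lasts 1/10 s, in which the tool goes at most 50 mm and 8.59 degrees, less where a joint would pass 70% of its speed; a pose out of reach is approached as far as the arm can. A call with a gripper value outside its range is refused whole. The fingers move at their own pace and stop on an object; the grip force is fixed at half the most. Time passes only in rows, so rows that repeat a pose let the fingers close. It gives the time, the measured TCP pose, the force, the opening and the grip force at its end, in the units of the state.
- arm.read_state(): the state, without advancing time (a new reading comes with each control period).
- arm.get_image(name): name is "side" or "top"; returns the picture (420x560x3 uint8, red, green, blue); there is no depth.
- arm.camera_model(name): a dict with "intrinsics" (3x3 intrinsics, pixels), "pose" (4x4, takes a point from camera to world coordinates). Camera axes: x right, y up, looking along -z (the intrinsics and any distortion apply to the point x, -y, -z); pixel columns grow to the right and rows downward; lengths in mm; the calibration is good to about 2 mm. A picture is of the moment at which its call begins. camera_model takes no time and is no camera call.
- arm.job_done(): hands the job in; it is judged then, once.
The state is a dict: "clock": time; "joints": joint angles; "joint_vel": joint speeds; "joint_efforts": joint torques, N m; "position": TCP position; "ee_rot": TCP orientation; "contact_force": force on the tool from outside, world axes, zero at the start; "wrist_torque": the same for the moment, N m; "gripper_width": finger opening in mm; "grasp_force": force on a finger pad.
Only numpy, scipy, OpenCV 4.12 (cv2) and the standard library are available. Lean on these libraries where they do the work, as an engineer would, in place of code of your own. Each camera call takes 0.05 s, during which the arm holds its last target. There are 200 camera calls.

## Working session

There is one attempt and no reset: what is moved stays moved. The work goes in short steps, Python scripts to look and compute and a tool call to move; the robot and the scene stay as the last step left them, time stands still between calls to the robot, and variables do not carry over. Pictures are saved under pics/ and viewed, at most 10 in all, crops included, and the job is handed in when it is done.

Besides the shell and the picture viewer there is one more tool, called after "Request:" by a JSON object that holds its "name" and its "arguments", one argument or row to a line. move_arm: Moves the arm, as the interface text tells. Its arguments: {"type":"object","properties":{"fingers":{"type":"array","items":{"type":"number"}},"travel":{"type":"array","items":{"type":"array","items":{"type":"number"}}},"dr":{"type":"array","items":{"type":"array","items":{"type":"number"}}}},"required":["fingers","travel","dr"]}

```bash
mkdir -p pics; python3 - <<'E'
from bench import arm
import cv2,numpy as np
for n in("side","top"):
    cv2.imwrite(f"pics/{n}0.png",arm.get_image(n)[:,:,::-1])
    m=arm.camera_model(n);print(n,np.round(m["intrinsics"],1).tolist(),np.round(m["pose"],3).tolist(),[k for k in m])
s=arm.read_state();print(s)
E
```

```text
side [[442.8, 0.0, 270.4], [0.0, 442.8, 212.1], [0.0, 0.0, 1.0]] [[-0.964, 0.148, -0.221, 307.228], [-0.266, -0.562, 0.783, 1092.3], [-0.008, 0.814, 0.581, 890.35], [0.0, 0.0, 0.0, 1.0]] ['intrinsics', 'pose']
top [[505.8, 0.0, 288.6], [0.0, 505.8, 209.4], [0.0, 0.0, 1.0]] [[0.004, 0.992, -0.125, 450.695], [-1.0, 0.006, 0.011, 11.483], [0.011, 0.125, 0.992, 1490.587], [0.0, 0.0, 0.0, 1.0]] ['intrinsics', 'pose']
{'clock': 0.1, 'joints': array([ 1.56356486e+00,  3.85528444e-01,  6.77390218e-03, -4.05621369e-04,
       -1.19400561e+00, -2.58601102e-01]), 'joint_vel': array([-0.00040073, -0.00239489,  0.00426541,  0.00295875,  0.00057818,
        0.00054129]), 'joint_efforts': array([-6.01187298e-05, -3.93318701e+01,  1.88930959e+01,  4.19796869e+00,
       -2.58346212e-03,  2.01947557e-06]), 'position': array([164.11718381, 602.89618858, 403.71000089]), 'ee_rot': array([ 9.91169216e-01, -1.32599346e-01, -6.39366837e-05,  9.97795587e-04]), 'contact_force': array([ 0.97377876, -0.33458723, -0.28732693]), 'wrist_torque': array([-0.00078242, -0.0404175 , -0.02256752]), 'grasp_force': 0.0, 'gripper_width': 85.41748044252539}
```

View pics/side0.png

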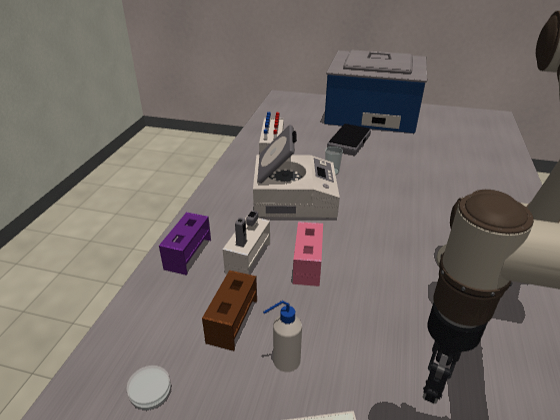

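View pics/top0.png

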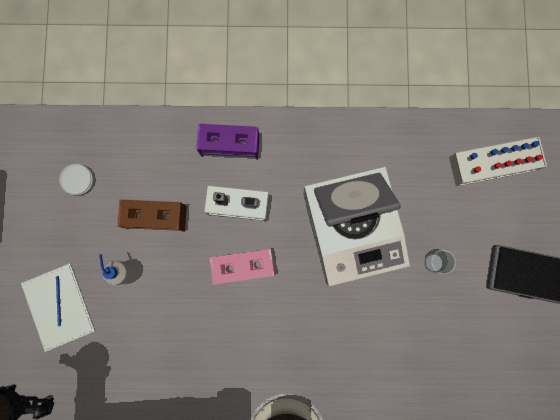

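The side view shows the centrifuge at about (297,185), the white rack at (247,242) and the wash bottle at (287,340). In the top view the centrifuge is at (357,227), the white rack at (237,203), the beaker at (438,261) and the wash bottle at (113,270). The brown, pink and purple racks are decoys. I'll enlarge both views.

```bash
python3 - <<'E'
import cv2,numpy as np
t=cv2.imread("pics/top0.png")[160:300,195:425];cv2.imwrite("pics/topc.png",cv2.resize(t,None,fx=3.4,fy=3.4,interpolation=cv2.INTER_CUBIC))
s=cv2.imread("pics/side0.png")[120:280,215:365];cv2.imwrite("pics/sidec.png",cv2.resize(s,None,fx=3.75,fy=3.75,interpolation=cv2.INTER_CUBIC))
E
```

```text
(no output)
```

View pics/topc.png

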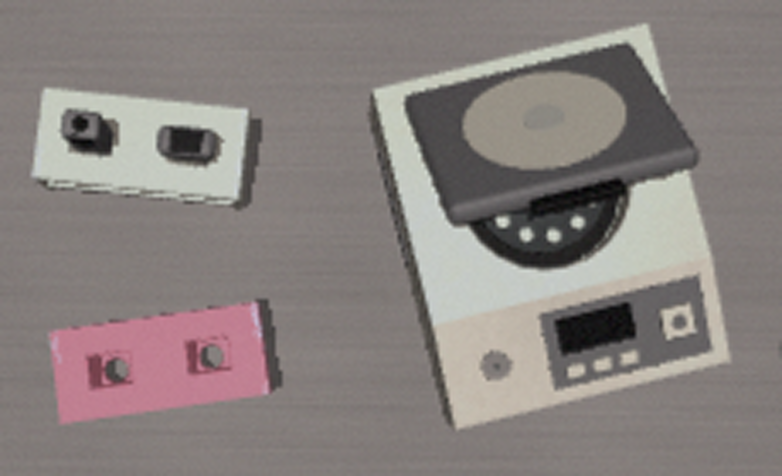

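View pics/sidec.png

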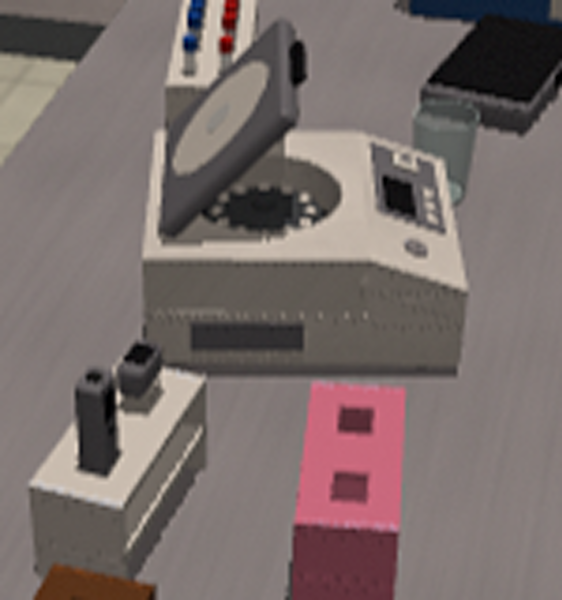

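Candidates in the top view: the white rack at (237,203) fits. Brown (152,214), purple (228,140) and pink (242,267) are excluded by colour. In the white rack, the small tall post with a square top at crop (83,127) is the pen: slim, and clearly the taller in the side crop at (97,420). The wider head at crop (188,143) is the pH tester. The key is the single raised white key at crop (680,321), and the disc is at (496,364).

```bash
cat > h.py <<'E'
from bench import arm
import cv2,numpy as np
from scipy.spatial.transform import Rotation as R
from scipy.optimize import least_squares
def ray(n,px):
    m=arm.camera_model(n);d=np.linalg.inv(m["intrinsics"])@[px[0],px[1],1.];P=m["pose"]
    return P[:3,3],P[:3,:3]@(d*[1,-1,-1])
def onz(n,px,z):
    c,d=ray(n,px);return c+d*(z-c[2])/d[2]
def onplane(n,px,o,nn):
    c,d=ray(n,px);return c+d*((o-c)@nn)/(d@nn)
def tri(a,b):
    (c1,d1),(c2,d2)=ray("top",a),ray("side",b)
    s=np.linalg.lstsq(np.c_[d1,-d2],c2-c1,rcond=None)[0];p,q=c1+s[0]*d1,c2+s[1]*d2
    return (p+q)/2,np.linalg.norm(p-q)
def proj(n,X):
    m=arm.camera_model(n);p=(np.linalg.inv(m["pose"])@np.r_[X,1])[:3]*[1,-1,-1];q=m["intrinsics"]@p;return q[:2]/q[2]
tp=lambda x,y:(195+(x+.5)/3.4-.5,160+(y+.5)/3.4-.5)
sp=lambda x,y:(215+(x+.5)/3.75-.5,120+(y+.5)/3.75-.5)
E
python3 - <<'E'
from h import *
def fit(loc,W):
    f=lambda v:np.ravel([R.from_rotvec([0,0,v[2]]).apply(l)[:2]+v[:2]-w[:2] for l,w in zip(loc,W)])
    best=min((least_squares(f,[500,0,y0]) for y0 in(0,1.57,3.14,-1.57)),key=lambda s:s.cost);return best.x,np.round(best.fun,1)
loc=[(-140,115,94),(-140,-115,94),(140,115,125),(140,-115,125)]
px=[tp(456,428),tp(729,362),tp(372,92),tp(648,25)]
v,r=fit(loc,[onz("top",p,l[2]) for p,l in zip(px,loc)]);print("centrifuge",v,r)
# refine w/ side corners: deck left rear etc
Rz=R.from_rotvec([0,0,v[2]]);o=np.r_[v[:2],0]
n=Rz.apply([-np.sin(np.radians(20)),0,np.cos(np.radians(20))])
s0=o+Rz.apply([-140,0,94])
for nm,h,a,b in(("disc",3,tp(496,364),sp(416,247)),("key",6,tp(680,321),sp(404,158))):
    for c,q in(("top",a),("side",b)):
        p=onplane(c,q,s0+h*n,n);print(nm,c,p.round(1),Rz.inv().apply(p-o).round(1))
    t=tri(a,b);print(nm,t[0].round(1),round(t[1],1))
print("pen top",onz("top",tp(83,126),170),onz("side",sp(96,378),170))
im=cv2.imread("pics/top0.png");
hsv=cv2.cvtColor(im,cv2.COLOR_BGR2HSV);m=((hsv[...,2]>170)).astype(np.uint8);m[:,:195]=0;m[:,275:]=0;m[:180]=0;m[232:]=0
c=max(cv2.findContours(m,0,2)[0],key=cv2.contourArea);print(cv2.minAreaRect(c))
cr=[tp(43,88),tp(249,109),tp(237,205),tp(32,178)]
# rack local: image left=+y, up=+x
v2,r2=fit([(37.5,85,93),(37.5,-85,93),(-37.5,-85,93),(-37.5,85,93)],[onz("top",p,93) for p in cr]);print("rack",v2,r2)
print("pen from rack",v2[:2]+R.from_rotvec([0,0,v2[2]]).apply([0,40,0])[:2])
# lid front edge tri: top corners of lid front
for a,b in((tp(455,220),sp(170,228)),(tp(697,157),sp(297,110))):print(tri(a,b))
E
```

```text
centrifuge [ 5.78745237e+02 -1.90811407e+02  2.45056869e-01] [-2.1  0.8 -0.1 -0.9  1.4 -0.3  0.8  0.4]
disc top [ 468.2 -144.5  113.2] [-96.   71.8 113.2]
disc side [ 467.  -146.8  112.6] [-97.7  69.8 112.6]
disc [ 467.5 -144.5  114. ] 1.4
key top [ 503.  -291.6  115.7] [-98.  -79.4 115.7]
key side [ 504.2 -296.5  115.7] [-98.  -84.4 115.7]
key [ 503.1 -290.9  118.8] 0.5
pen top [649.36088951 180.99425477 170.        ] [649.96958238 180.7806231  170.        ]
((235.7415008544922, 202.42994689941406), (60.80582046508789, 28.075618743896484), 6.072457313537598)
rack [ 6.45622509e+02  1.43687991e+02 -1.10149194e-01] [-0.1 -0.4 -2.4  0.2  2.5 -0.6 -0.   0.7]
pen from rack [650.01957285 183.44557931]
(array([627.80255596, -98.77129193, 132.31858786]), np.float64(95.57705698332582))
(array([ 620.72042337, -301.67161711,  150.23989351]), np.float64(19.846864694498805))
```

```bash
cat >> h.py <<'E'
O=np.array([578.7,-190.8,0]);YAW=.245;Rz=R.from_rotvec([0,0,YAW]);W=lambda l:O+Rz.apply(l)
N=Rz.apply([-np.sin(np.radians(20)),0,np.cos(np.radians(20))])
def go(tip,zdir,ydir,off=173):
    "tip target(mm), tool z dir, approx tool y dir -> travel,dr from measured pose"
    s=arm.read_state();z=np.array(zdir,float);z/=np.linalg.norm(z);y=np.array(ydir,float);y-=z*(y@z);y/=np.linalg.norm(y)
    Rt=R.from_matrix(np.c_[np.cross(y,z),y,z]);R0=R.from_quat(s["ee_rot"]);p=np.array(tip)-off*z
    print("tcp",s["position"].round(1),"->",p.round(1),"travel",R0.inv().apply(p-s["position"]).round(1),"dr",(R0.inv()*Rt).as_rotvec().round(3))
YC=Rz.apply([-1,0,0])
E
python3 - <<'E'
from h import *
lid=lambda a,d,h,y:W([115-d*np.cos(a)+h*np.sin(a),y,127+d*np.sin(a)+h*np.cos(a)])
for a in np.arange(.6,1.05,.05):
    print(round(a,2),[proj("top",lid(a,160,h,y)).round(1).tolist() for y in(95,-95) for h in(0,20)],[proj("side",lid(a,160,h,-95)).round(1).tolist() for h in(0,20)])
print(tp(455,220),tp(697,157),tp(405,95),sp(288,20),sp(297,110))
E
```

```text
0.6 [[328.4, 237.8], [327.9, 233.0], [400.9, 220.0], [401.3, 215.0]] [[300.5, 134.3], [297.4, 129.9]]
0.65 [[328.2, 235.8], [327.6, 230.6], [401.0, 218.0], [401.2, 212.6]] [[299.2, 132.6], [295.8, 128.3]]
0.7 [[327.9, 233.7], [327.2, 228.2], [401.1, 215.8], [401.1, 210.1]] [[297.8, 130.9], [294.2, 126.8]]
0.75 [[327.6, 231.5], [326.8, 225.6], [401.1, 213.5], [401.0, 207.5]] [[296.3, 129.3], [292.4, 125.4]]
0.8 [[327.3, 229.1], [326.3, 222.9], [401.0, 211.1], [400.8, 204.8]] [[294.7, 127.8], [290.6, 124.0]]
0.85 [[326.9, 226.6], [325.8, 220.2], [400.9, 208.5], [400.5, 201.9]] [[293.0, 126.3], [288.7, 122.7]]
0.9 [[326.4, 224.0], [325.3, 217.3], [400.7, 205.9], [400.2, 199.0]] [[291.3, 124.9], [286.7, 121.5]]
0.95 [[326.0, 221.3], [324.7, 214.3], [400.5, 203.1], [399.8, 196.1]] [[289.4, 123.6], [284.7, 120.4]]
1.0 [[325.4, 218.5], [324.1, 211.3], [400.2, 200.3], [399.4, 193.0]] [[287.5, 122.4], [282.6, 119.4]]
(328.47058823529414, 224.3529411764706) (399.6470588235294, 205.8235294117647) (313.7647058823529, 187.58823529411765) (291.43333333333334, 124.96666666666667) (293.8333333333333, 148.96666666666667)
```

```bash
python3 - <<'E'
from h import *
go(W([45,0,300]),[0,0,-1],YC)
E
```

```text
tcp [164.1 602.9 403.7] -> [ 622.4 -179.9  473. ] travel [647.9 634.9 -67.9] dr [ 2.00e-03 -1.00e-03  1.06e+00]
```

Request:
{"name": "move_arm", "arguments": {
  "fingers": [0,0,0,0,0,0,0,0,0,0],
  "travel": [
    [0,0,-40],
    [0,0,-70],
    [30,30,-70],
    [65,65,-70],
    [100,100,-70],
    [135,135,-70],
    [170,170,-70],
    [205,205,-70],
    [240,240,-70],
    [275,275,-70]
  ],
  "dr": [
    [0,0,0],
    [0,0,0],
    [0,0,0.1],
    [0,0,0.2],
    [0,0,0.3],
    [0,0,0.4],
    [0,0,0.5],
    [0,0,0.6],
    [0,0,0.7],
    [0,0,0.8]
  ]
}}

```text
clock: 1.1
position: [357.5, 263.4, 474.6]
ee_rot: [0.86, -0.51, -0.0, 0.0]
contact_force: [1.6, -0.3, -1.2]
gripper_width: -0.2
grasp_force: 0.0
```

```bash
python3 - <<'E'
from h import *
go(W([45,0,300]),[0,0,-1],YC);print(arm.read_state()["joints"].round(2))
E
```

```text
tcp [357.5 263.4 474.6] -> [ 622.4 -179.9  473. ] travel [516.  -19.1   1.6] dr [0.    0.    0.257]
[ 1.    0.02 -0.28 -0.   -1.27 -0.5 ]
```

Request:
{"name": "move_arm", "arguments": {
  "fingers": [0,0,0,0,0,0,0,0,0,0],
  "travel": [
    [50,-2,0],
    [100,-4,0],
    [150,-6,0],
    [200,-8,0],
    [250,-10,0],
    [300,-11,0],
    [350,-13,0],
    [400,-15,0],
    [450,-17,0],
    [490,-18,1]
  ],
  "dr": [
    [0,0,0.03],
    [0,0,0.06],
    [0,0,0.09],
    [0,0,0.12],
    [0,0,0.15],
    [0,0,0.18],
    [0,0,0.21],
    [0,0,0.24],
    [0,0,0.257],
    [0,0,0.257]
  ]
}}

```text
clock: 2.1
position: [611.0, -157.2, 472.8]
ee_rot: [0.789, -0.615, -0.0, 0.0]
contact_force: [0.5, 0.6, 0.2]
gripper_width: 0.2
grasp_force: 0.0
```

```bash
python3 - <<'E'
from h import *
go(W([45,0,300]),[0,0,-1],YC)
for a in(.88,.7,.5,.3,.15,0,-.02):
    x=115-130*np.cos(a)+20*np.sin(a);z=127+130*np.sin(a)+20*np.cos(a);print(a,x.round(),z.round());go(W([x,0,z]),[0,0,-1],YC)
E
```

```text
tcp [ 611.  -157.2  472.8] -> [ 622.4 -179.9  473. ] travel [24.8 -5.4 -0.2] dr [0.001 0.    0.001]
0.88 48.0 240.0
tcp [ 611.  -157.2  472.8] -> [ 624.9 -179.3  412.9] travel [24.8 -8.1 59.8] dr [0.001 0.    0.001]
0.7 28.0 226.0
tcp [ 611.  -157.2  472.8] -> [ 606.3 -183.9  399. ] travel [24.8 11.  73.8] dr [0.001 0.    0.001]
0.5 11.0 207.0
tcp [ 611.  -157.2  472.8] -> [ 588.9 -188.3  379.9] travel [24.8 29.  92.9] dr [0.001 0.    0.001]
0.3 -3.0 185.0
tcp [ 611.  -157.2  472.8] -> [ 575.5 -191.6  357.5] travel [ 24.8  42.7 115.3] dr [0.001 0.    0.001]
0.15 -11.0 166.0
tcp [ 611.  -157.2  472.8] -> [ 568.5 -193.4  339.2] travel [ 24.8  50.  133.6] dr [0.001 0.    0.001]
0 -15.0 147.0
tcp [ 611.  -157.2  472.8] -> [ 564.1 -194.4  320. ] travel [ 24.8  54.4 152.9] dr [0.001 0.    0.001]
-0.02 -15.0 144.0
tcp [ 611.  -157.2  472.8] -> [ 563.8 -194.5  317.4] travel [ 24.8  54.8 155.5] dr [0.001 0.    0.001]
```

Request:
{"name": "move_arm", "arguments": {
  "fingers": [0,0,0,0,0,0,0,0,0,0],
  "travel": [
    [24,-6,0],
    [25,-8,30],
    [25,-8,50],
    [25,-5,60],
    [25,4,68],
    [25,12,76],
    [25,22,86],
    [25,30,95],
    [25,37,105],
    [25,43,115]
  ],
  "dr": [
    [0,0,0],
    [0,0,0],
    [0,0,0],
    [0,0,0],
    [0,0,0],
    [0,0,0],
    [0,0,0],
    [0,0,0],
    [0,0,0],
    [0,0,0]
  ]
}}

```text
clock: 3.1
position: [574.6, -189.3, 359.3]
ee_rot: [0.789, -0.614, 0.001, -0.001]
contact_force: [2.9, 0.4, 1.6]
gripper_width: 0.3
grasp_force: 1.0
```

Request:
{"name": "move_arm", "arguments": {
  "fingers": [0,0,0,0,0,0,0,0,0,0],
  "travel": [
    [0,3,8],
    [0,6,14],
    [0,8,20],
    [0,10,26],
    [0,11,30],
    [0,12,33],
    [0,12,35],
    [0,12,36],
    [0,12,37],
    [0,12,38]
  ],
  "dr": [
    [0,0,0],
    [0,0,0],
    [0,0,0],
    [0,0,0],
    [0,0,0],
    [0,0,0],
    [0,0,0],
    [0,0,0],
    [0,0,0],
    [0,0,0]
  ]
}}

```text
clock: 4.1
position: [562.4, -192.6, 320.5]
ee_rot: [0.789, -0.614, -0.001, 0.001]
contact_force: [-2.2, -0.9, 1.9]
gripper_width: 0.1
grasp_force: 1.0
```

Request:
{"name": "move_arm", "arguments": {
  "fingers": [0,0,0,0],
  "travel": [
    [0,0,1],
    [0,0,2],
    [0,0,2],
    [0,0,2]
  ],
  "dr": [
    [0,0,0],
    [0,0,0],
    [0,0,0],
    [0,0,0]
  ]
}}

```text
clock: 4.5
position: [562.4, -192.5, 320.4]
ee_rot: [0.789, -0.614, -0.0, 0.001]
contact_force: [-4.8, 1.0, 9.8]
gripper_width: -0.4
grasp_force: 4.8
```

```bash
python3 - <<'E'
from h import *
K=np.array([503.2,-291,115.7])
for d in(40,10,0):go(K+d*N,-N,YC)
s=arm.read_state();print(R.from_quat(s["ee_rot"]).as_matrix().round(2))
# view: lid state
cv2.imwrite("pics/side1.png",arm.get_image("side")[:,:,::-1])
E
```

```text
tcp [ 562.4 -192.5  320.4] -> [ 432.5 -308.7  315.9] travel [ 80.7 154.4   4.8] dr [0.35  0.    0.003]
tcp [ 562.4 -192.5  320.4] -> [ 442.5 -306.2  287.7] travel [ 80.7 144.1  33. ] dr [0.35  0.    0.003]
tcp [ 562.4 -192.5  320.4] -> [ 445.8 -305.4  278.3] travel [ 80.8 140.7  42.4] dr [0.35  0.    0.003]
[[ 0.25 -0.97 -0.  ]
 [-0.97 -0.25 -0.  ]
 [ 0.    0.   -1.  ]]
```

Request:
{"name": "move_arm", "arguments": {
  "fingers": [0,0,0,0,0,0,0,0,0,0],
  "travel": [
    [0,0,-30],
    [10,20,-40],
    [30,55,-40],
    [50,90,-40],
    [70,125,-30],
    [81,154,-10],
    [81,154,5],
    [81,154,5],
    [81,147,23],
    [81,144,33]
  ],
  "dr": [
    [0,0,0],
    [0.05,0,0],
    [0.12,0,0],
    [0.2,0,0],
    [0.28,0,0],
    [0.35,0,0],
    [0.35,0,0],
    [0.35,0,0],
    [0.35,0,0],
    [0.35,0,0]
  ]
}}

```text
clock: 5.55
position: [443.9, -305.8, 285.3]
ee_rot: [0.777, -0.605, 0.107, -0.137]
contact_force: [0.3, 0.0, 0.8]
gripper_width: -0.1
grasp_force: 0.0
```

```bash
python3 - <<'E'
from h import *
K=np.array([503.2,-291,115.7])
go(K,-N,YC);print(arm.read_state()["contact_force"])
E
```

```text
tcp [ 443.9 -305.8  285.3] -> [ 445.8 -305.4  278.3] travel [-0.   0.6  7.3] dr [-0.001  0.001  0.004]
[0.29854904 0.03801459 0.8306084 ]
```

Request:
{"name": "move_arm", "arguments": {
  "fingers": [0,0,0,0,0,0,0,0,0,0],
  "travel": [
    [0,0,3],
    [0,0,5],
    [0,0,7],
    [0,0,8],
    [0,0,9],
    [0,0,10],
    [0,0,11],
    [0,0,11.5],
    [0,0,12],
    [0,0,12]
  ],
  "dr": [
    [0,0,0],
    [0,0,0],
    [0,0,0],
    [0,0,0],
    [0,0,0],
    [0,0,0],
    [0,0,0],
    [0,0,0],
    [0,0,0],
    [0,0,0]
  ]
}}

```text
clock: 6.55
position: [447.0, -305.3, 276.1]
ee_rot: [0.777, -0.604, 0.107, -0.138]
contact_force: [-3.9, 3.6, 10.8]
gripper_width: -0.1
grasp_force: 5.6
```

```bash
python3 - <<'E'
from h import *
K=np.array([503.2,-291,115.7])
go(K,-N,YC);print(arm.read_state()["contact_force"]@N)
im=arm.get_image("top")[:,:,::-1];cv2.imwrite("pics/key.png",cv2.resize(im[150:300,290:460],None,fx=3.4,fy=3.4,interpolation=cv2.INTER_CUBIC))
E
```

```text
tcp [ 447.  -305.3  276.1] -> [ 445.8 -305.4  278.3] travel [-0.2  0.4 -2.4] dr [-0.002  0.001  0.004]
11.165611573884895
```

View pics/key.png

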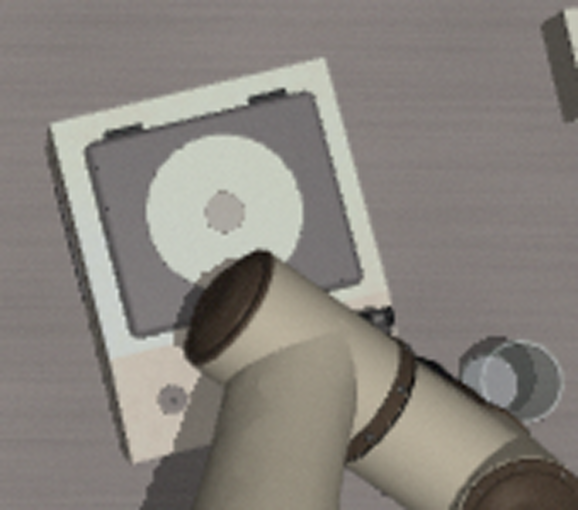

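```bash
cat >> h.py <<'E'
YR=R.from_rotvec([0,0,-.11]).apply([-1,0,0])
PEN=np.array([649.8,181.5,137.])
E
python3 - <<'E'
from h import *
go(PEN+[0,0,120],[0,0,-1],YR,155)
s=arm.read_state();R0=R.from_quat(s["ee_rot"]);print("up",R0.inv().apply([0,0,1]).round(3),s["joints"].round(2))
E
```

```text
tcp [ 447.  -305.3  276.1] -> [649.8 181.5 412. ] travel [-421.8 -344.   -19.1] dr [-0.347  0.062  0.355]
up [ 0.001 -0.344 -0.939] [-0.36  0.34 -0.32 -0.33 -0.65  0.85]
```

Request:
{"name": "move_arm", "arguments": {
  "fingers": [0,0,0,20,40,60,85,85,85,85],
  "travel": [
    [0,0,-30],
    [0,0,-60],
    [0,-15,-107],
    [0,-32,-150],
    [-20,-48,-148],
    [-55,-74,-138],
    [-95,-103,-125],
    [-135,-132,-112],
    [-175,-162,-99],
    [-215,-192,-86]
  ],
  "dr": [
    [0,0,0],
    [0,0,0],
    [0,0,0],
    [-0.03,0.005,0.03],
    [-0.08,0.01,0.08],
    [-0.12,0.02,0.12],
    [-0.16,0.03,0.17],
    [-0.21,0.035,0.21],
    [-0.25,0.04,0.26],
    [-0.3,0.05,0.3]
  ]
}}

```text
clock: 7.6
position: [538.5, -63.0, 421.1]
ee_rot: [-0.687, 0.727, -0.013, 0.019]
contact_force: [-0.1, -0.4, 0.5]
gripper_width: 85.0
grasp_force: 0.0
```

```bash
python3 - <<'E'
from h import *
go(PEN+[0,0,120],[0,0,-1],YR,155)
E
```

```text
tcp [538.5 -63.  421.1] -> [649.8 181.5 412. ] travel [-250.3  -96.7   15.8] dr [-0.044  0.01   0.053]
```

Request:
{"name": "move_arm", "arguments": {
  "fingers": [85,85,85,85,85,85,85,85,85],
  "travel": [
    [-40,-15,3],
    [-80,-30,5],
    [-120,-46,8],
    [-160,-62,10],
    [-200,-77,13],
    [-230,-89,15],
    [-250,-97,16],
    [-250,-97,16],
    [-250,-97,16]
  ],
  "dr": [
    [0,0,0],
    [-0.01,0,0.01],
    [-0.02,0,0.02],
    [-0.03,0,0.03],
    [-0.04,0.01,0.04],
    [-0.044,0.01,0.053],
    [-0.044,0.01,0.053],
    [-0.044,0.01,0.053],
    [-0.044,0.01,0.053]
  ]
}}

```text
clock: 8.5
position: [649.5, 179.7, 411.3]
ee_rot: [-0.668, 0.744, -0.0, 0.0]
contact_force: [0.2, 0.2, 0.4]
gripper_width: 85.1
grasp_force: 0.0
```

```bash
python3 - <<'E'
from h import *
go(PEN,[0,0,-1],YR,155)
im=arm.get_image("side")[:,:,::-1];cv2.imwrite("pics/pen.png",cv2.resize(im[130:290,170:330],None,fx=3.6,fy=3.6,interpolation=cv2.INTER_CUBIC))
E
```

```text
tcp [649.5 179.7 411.3] -> [649.8 181.5 292. ] travel [ -1.7  -0.  119.3] dr [-0.     0.     0.002]
```

View pics/pen.png

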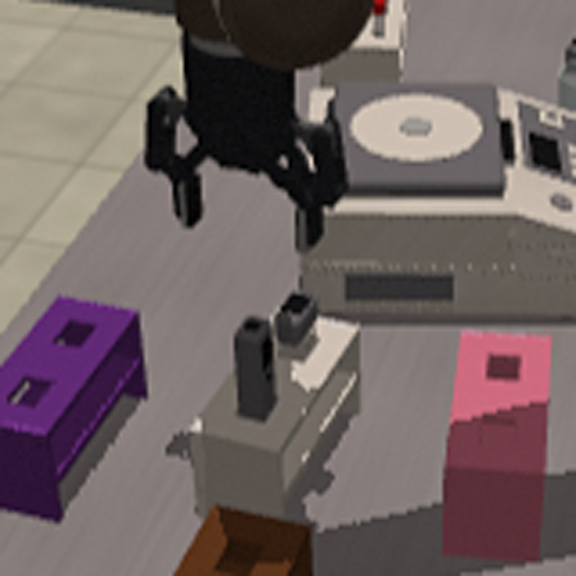

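The picture shows the open gripper above the pen (crop (255,365)), its fingers at (187,205) and (308,225) on either side. The lid is shut.

Request:
{"name": "move_arm", "arguments": {
  "fingers": [85,85,85,85,85,85,85,85],
  "travel": [
    [-2,0,15],
    [-2,0,35],
    [-2,0,55],
    [-2,0,75],
    [-2,0,95],
    [-2,0,110],
    [-2,0,119],
    [-2,0,119]
  ],
  "dr": [
    [0,0,0],
    [0,0,0],
    [0,0,0],
    [0,0,0],
    [0,0,0],
    [0,0,0],
    [0,0,0],
    [0,0,0]
  ]
}}

```text
clock: 9.35
position: [649.6, 180.6, 292.3]
ee_rot: [-0.667, 0.745, 0.0, -0.0]
contact_force: [0.1, 0.7, 0.0]
gripper_width: 84.9
grasp_force: 0.0
```

Request:
{"name": "move_arm", "arguments": {
  "fingers": [60,40,28,20,10,10,10,10,10,10],
  "travel": [
    [0,0,0],
    [0,0,0],
    [0,0,0],
    [0,0,0],
    [0,0,0],
    [0,0,0],
    [0,0,0],
    [0,0,0],
    [0,0,0],
    [0,0,0]
  ],
  "dr": [
    [0,0,0],
    [0,0,0],
    [0,0,0],
    [0,0,0],
    [0,0,0],
    [0,0,0],
    [0,0,0],
    [0,0,0],
    [0,0,0],
    [0,0,0]
  ]
}}

```text
clock: 10.35
position: [650.0, 181.8, 294.0]
ee_rot: [-0.668, 0.744, -0.0, 0.001]
contact_force: [-2.2, 0.6, 5.3]
gripper_width: 21.3
grasp_force: 59.3
```

Request:
{"name": "move_arm", "arguments": {
  "fingers": [10,10,10,10,10,10,10,10,10,10],
  "travel": [
    [0,0,-5],
    [0,0,-15],
    [0,0,-30],
    [0,0,-50],
    [0,0,-70],
    [0,0,-90],
    [0,0,-110],
    [0,0,-130],
    [0,0,-140],
    [0,0,-140]
  ],
  "dr": [
    [0,0,0],
    [0,0,0],
    [0,0,0],
    [0,0,0],
    [0,0,0],
    [0,0,0],
    [0,0,0],
    [0,0,0],
    [0,0,0],
    [0,0,0]
  ]
}}

```text
clock: 11.35
position: [649.8, 181.5, 435.0]
ee_rot: [-0.668, 0.744, -0.001, 0.003]
contact_force: [0.2, 0.0, -0.9]
gripper_width: 21.3
grasp_force: 58.6
```

```bash
python3 - <<'E'
from h import *
s=arm.read_state();print(s["contact_force"],s["position"],s["gripper_width"])
D=np.array([467.9,-145,113.2])
L=132
Y=YR
for d in(60,15,0):go(D+d*N,-N,Y,155+L)
go([468-d,-100,150],[0,0,-1],Y,155)
im=arm.get_image("side")[:,:,::-1];cv2.imwrite("pics/lift.png",cv2.resize(im[80:280,170:350],None,fx=3,fy=3,interpolation=cv2.INTER_CUBIC))
cv2.imwrite("pics/side_lift_raw.png",im)
E
```

```text
[ 0.23266402  0.02985661 -0.89132072] [649.78904036 181.49224175 434.97172513] 21.32325356832728
tcp [649.8 181.5 435. ] -> [ 352.8 -173.8  439.3] travel [385.2 256.9  -6.7] dr [ 0.322 -0.121  0.022]
tcp [649.8 181.5 435. ] -> [ 367.7 -170.1  397. ] travel [380.  242.7  35.7] dr [ 0.322 -0.121  0.022]
tcp [649.8 181.5 435. ] -> [ 372.7 -168.8  382.9] travel [378.3 237.9  49.8] dr [ 0.322 -0.121  0.022]
tcp [649.8 181.5 435. ] -> [ 468. -100.  305.] travel [299.9 151.  128.3] dr [-0.005  0.003  0.002]
```

View pics/lift.png

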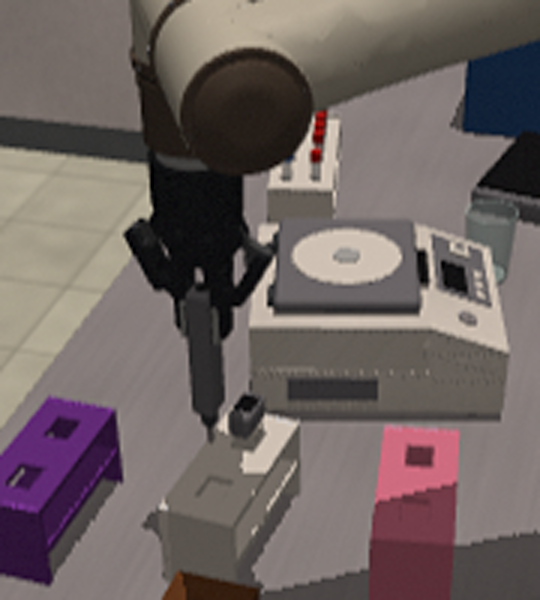

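```bash
python3 - <<'E'
from h import *
s=arm.read_state();p=s["position"];z=R.from_quat(s["ee_rot"]).as_matrix()[:,2]
for k in(124,155,265,287):print(k,(p+k*z).round(1),((proj("side",p+k*z)-[170,80])*3).round(0))
im=cv2.imread("pics/side_lift_raw.png")
for r in range(178,228,3):print(r,im[r,225:252].max(1).tolist())
E
```

```text
124 [649.8 181.7 309.3] [203. 290.]
155 [649.9 181.8 278.3] [204. 321.]
265 [650.1 182.  168.3] [210. 424.]
287 [650.2 182.  146.3] [211. 443.]
178 [141, 110, 23, 12, 17, 15, 20, 59, 59, 60, 60, 62, 61, 62, 47, 13, 15, 14, 12, 17, 15, 18, 15, 16, 15, 13, 12]
181 [138, 141, 144, 22, 28, 74, 61, 45, 45, 46, 46, 47, 45, 46, 44, 16, 14, 18, 16, 13, 15, 12, 11, 6, 8, 53, 112]
184 [137, 137, 138, 56, 16, 69, 50, 43, 46, 46, 46, 47, 47, 45, 43, 47, 69, 49, 13, 16, 12, 13, 52, 150, 141, 137, 138]
187 [134, 135, 135, 70, 11, 54, 67, 32, 45, 45, 45, 47, 46, 47, 44, 42, 69, 61, 12, 14, 15, 13, 52, 147, 140, 138, 137]
190 [133, 135, 138, 139, 122, 83, 63, 29, 46, 47, 45, 48, 47, 47, 44, 33, 68, 63, 19, 14, 10, 34, 115, 143, 138, 137, 138]
193 [136, 138, 134, 135, 136, 139, 141, 88, 42, 43, 46, 45, 47, 47, 47, 34, 68, 63, 53, 87, 127, 142, 140, 136, 135, 136, 137]
196 [133, 134, 135, 137, 135, 137, 138, 110, 38, 46, 46, 45, 47, 46, 46, 42, 41, 41, 44, 118, 140, 135, 134, 136, 136, 135, 135]
199 [134, 136, 136, 135, 134, 135, 134, 136, 38, 44, 46, 47, 46, 47, 45, 42, 42, 42, 42, 92, 138, 136, 137,
[... 479 characters left out ...]
45, 42, 41, 40, 47, 140, 136, 135, 135, 140, 119, 73]
214 [134, 135, 134, 134, 132, 130, 131, 136, 139, 37, 44, 46, 46, 45, 47, 46, 41, 39, 43, 106, 139, 135, 138, 112, 32, 14, 20]
217 [135, 136, 133, 132, 133, 135, 137, 137, 137, 111, 79, 51, 41, 47, 47, 47, 40, 61, 142, 136, 165, 127, 48, 58, 53, 81, 79]
220 [134, 134, 134, 134, 137, 138, 136, 135, 134, 136, 136, 138, 60, 21, 25, 21, 25, 86, 178, 214, 213, 75, 41, 48, 48, 50, 69]
223 [134, 135, 137, 139, 136, 138, 136, 135, 135, 134, 134, 133, 137, 136, 55, 60, 109, 118, 181, 180, 217, 98, 39, 44, 44, 46, 50]
226 [136, 140, 139, 136, 137, 136, 135, 134, 135, 134, 134, 134, 137, 136, 77, 56, 93, 118, 117, 116, 116, 117, 107, 91, 84, 85, 71]
```

Request:
{"name": "move_arm", "arguments": {
  "fingers": [10,10,10,10,10,10,10,10,10,10],
  "travel": [
    [0,0,-25],
    [10,7,-45],
    [40,27,-45],
    [75,50,-45],
    [110,73,-45],
    [145,97,-45],
    [180,120,-43],
    [215,143,-40],
    [250,167,-36],
    [285,190,-32]
  ],
  "dr": [
    [0,0,0],
    [0,0,0],
    [0.03,-0.01,0],
    [0.06,-0.02,0],
    [0.09,-0.035,0.005],
    [0.12,-0.045,0.01],
    [0.15,-0.055,0.01],
    [0.18,-0.07,0.01],
    [0.21,-0.08,0.015],
    [0.24,-0.09,0.015]
  ]
}}

```text
clock: 12.4
position: [428.1, -82.4, 462.9]
ee_rot: [-0.657, 0.743, -0.059, 0.114]
contact_force: [0.3, -0.7, -0.3]
gripper_width: 21.4
grasp_force: 59.2
```

```bash
cat >> h.py <<'E'
D=np.array([467.9,-145,113.2]);L=132
E
python3 - <<'E'
from h import *
for d in(60,25):go(D+d*N,-N,YR,155+L)
print(arm.read_state()["joints"].round(2))
E
```

```text
tcp [428.1 -82.4 462.9] -> [ 352.8 -173.8  439.3] travel [101.   66.2  -1.4] dr [ 0.086 -0.033  0.008]
tcp [428.1 -82.4 462.9] -> [ 364.4 -170.9  406.4] travel [99.9 63.2 33.5] dr [ 0.086 -0.033  0.008]
[ 0.18 -0.04 -0.37 -0.02 -0.98 -0.29]
```

Request:
{"name": "move_arm", "arguments": {
  "fingers": [10,10,10,10,10,10,10,10,10,10],
  "travel": [
    [20,13,0],
    [40,27,0],
    [60,40,0],
    [80,53,0],
    [95,62,0],
    [101,66,-1],
    [101,65,10],
    [100,64,22],
    [100,63,33],
    [100,63,33]
  ],
  "dr": [
    [0.015,-0.005,0],
    [0.03,-0.01,0],
    [0.045,-0.015,0],
    [0.06,-0.02,0.005],
    [0.075,-0.03,0.008],
    [0.086,-0.033,0.008],
    [0.086,-0.033,0.008],
    [0.086,-0.033,0.008],
    [0.086,-0.033,0.008],
    [0.086,-0.033,0.008]
  ]
}}

```text
clock: 13.4
position: [366.8, -169.4, 406.1]
ee_rot: [-0.65, 0.741, -0.078, 0.153]
contact_force: [-0.2, -0.2, -0.8]
gripper_width: 20.9
grasp_force: 59.1
```

```bash
python3 - <<'E'
from h import *
for d in(5,):go(D+d*N,-N,YR,155+L)
s=arm.read_state();p=s["position"];z=R.from_quat(s["ee_rot"]).as_matrix()[:,2];t=p+287*z
print(s["joints"].round(2),s["contact_force"],t.round(1))
im=arm.get_image("side")[:,:,::-1];im2=arm.get_image("top")[:,:,::-1]
c=lambda n:[(proj(n,q)) for q in(t,D)]
a,b=c("side"),c("top");print(a,b)
f=lambda I,q,n:cv2.resize(I[int(q[1])-35:int(q[1])+35,int(q[0])-25:int(q[0])+25],None,fx=8,fy=8,interpolation=cv2.INTER_CUBIC)
print([(int(q[0])-25,int(q[1])-35) for q in(a[0],b[0])])
cv2.imwrite("pics/near.png",np.hstack([f(im,a[0],0),f(im2,b[0],0)]))
E
```

```text
tcp [ 366.8 -169.4  406.1] -> [ 371.  -169.2  387.6] travel [ 1.7  1.9 18.8] dr [ 0.004  0.001 -0.   ]
[-0.07 -0.06 -0.5  -0.15 -0.8   0.02] [-0.19184139 -0.22061484 -0.81588299] [ 461.1 -145.3  136.1]
[array([327.76881486, 179.8518188 ]), array([325.22510828, 185.58933721])] [array([341.83028684, 269.28829054]), array([340.72658403, 266.81290583])]
[(302, 144), (316, 234)]
```

View pics/near.png

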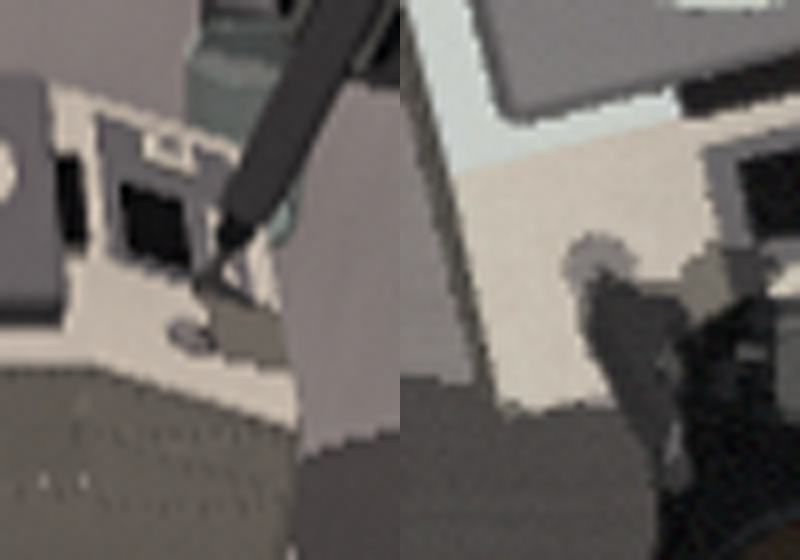

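The left half (side view) shows the tip at (327.3,179.4), as predicted, with the disc just below it at (326,186). The right half (top view) shows the tip over the disc. Now I close in slowly.

Request:
{"name": "move_arm", "arguments": {
  "fingers": [10,10,10,10,10,10,10,10],
  "travel": [
    [1,1,4],
    [2,2,8],
    [2,2,12],
    [2,2,15],
    [2,2,17],
    [2,2,19],
    [2,2,20],
    [2,2,20]
  ],
  "dr": [
    [0.004,0,0],
    [0.004,0,0],
    [0.004,0,0],
    [0.004,0,0],
    [0.004,0,0],
    [0.004,0,0],
    [0.004,0,0],
    [0.004,0,0]
  ]
}}

```text
clock: 14.3
position: [371.0, -170.0, 388.6]
ee_rot: [-0.649, 0.74, -0.081, 0.156]
contact_force: [0.8, -0.4, -1.2]
gripper_width: 21.4
grasp_force: 59.1
```

```bash
python3 - <<'E'
from h import *
go(D,-N,YR,155+L);print(arm.read_state()["contact_force"]@N)
E
```

```text
tcp [ 371.  -170.   388.6] -> [ 372.7 -168.8  382.9] travel [-0.7  0.5  6. ] dr [-0.005  0.    -0.   ]
-1.3686282540188743
```

Request:
{"name": "move_arm", "arguments": {
  "fingers": [10,10,10,10,10,10,10,10],
  "travel": [
    [-0.5,0.5,1],
    [-0.5,0.5,2],
    [-0.5,0.5,3],
    [-0.5,0.5,4],
    [-0.5,0.5,5],
    [-0.5,0.5,6],
    [-0.5,0.5,6],
    [-0.5,0.5,6]
  ],
  "dr": [
    [-0.003,0,0],
    [-0.003,0,0],
    [-0.003,0,0],
    [-0.003,0,0],
    [-0.003,0,0],
    [-0.003,0,0],
    [-0.003,0,0],
    [-0.003,0,0]
  ]
}}

```text
clock: 15.1
position: [372.6, -169.0, 383.2]
ee_rot: [-0.649, 0.74, -0.08, 0.155]
contact_force: [-1.0, -0.2, 1.6]
gripper_width: 21.2
grasp_force: 59.5
```

```bash
python3 - <<'E'
from h import *
go(D,-N,YR,155+L);print(arm.read_state()["contact_force"]@N)
E
```

```text
tcp [ 372.6 -169.   383.2] -> [ 372.7 -168.8  382.9] travel [-0.2  0.1  0.3] dr [-0.003  0.    -0.   ]
1.7927641971636843
```

Request:
{"name": "move_arm", "arguments": {
  "fingers": [10,10,10,10,10,10],
  "travel": [
    [0,0,0.5],
    [0,0,1],
    [0,0,1.5],
    [0,0,1.5],
    [0,0,1.5],
    [0,0,1.5]
  ],
  "dr": [
    [0,0,0],
    [0,0,0],
    [0,0,0],
    [0,0,0],
    [0,0,0],
    [0,0,0]
  ]
}}

```text
clock: 15.7
position: [373.1, -168.9, 381.7]
ee_rot: [-0.649, 0.74, -0.08, 0.155]
contact_force: [-2.7, 0.6, 3.1]
gripper_width: 21.5
grasp_force: 59.8
```

```bash
python3 - <<'E'
from h import *
go(D,-N,YR,155+L);F=[]
for i in range(6):
    arm.get_image("side");F.append(arm.read_state()["contact_force"]@N)
print(np.round(F,2))
s=arm.read_state();p=s["position"];z=R.from_quat(s["ee_rot"]).as_matrix()[:,2];t=p+284*z
print(z@-N,t)
im=arm.get_image("side")[:,:,::-1];im2=arm.get_image("top")[:,:,::-1]
f=lambda I,x,y:cv2.resize(I[y-35:y+35,x-25:x+25],None,fx=8,fy=8,interpolation=cv2.INTER_CUBIC)
cv2.imwrite("pics/on.png",np.hstack([f(im,326,180),f(im2,341,267)]))
E
```

```text
tcp [ 373.1 -168.9  381.7] -> [ 372.7 -168.8  382.9] travel [-0.2  0.1 -1.2] dr [-0.003  0.    -0.   ]
[4.07 3.76 4.41 3.58 3.64 4.14]
0.9999960275988197 [ 468.1323441  -145.39088221  115.07121335]
```

View pics/on.png

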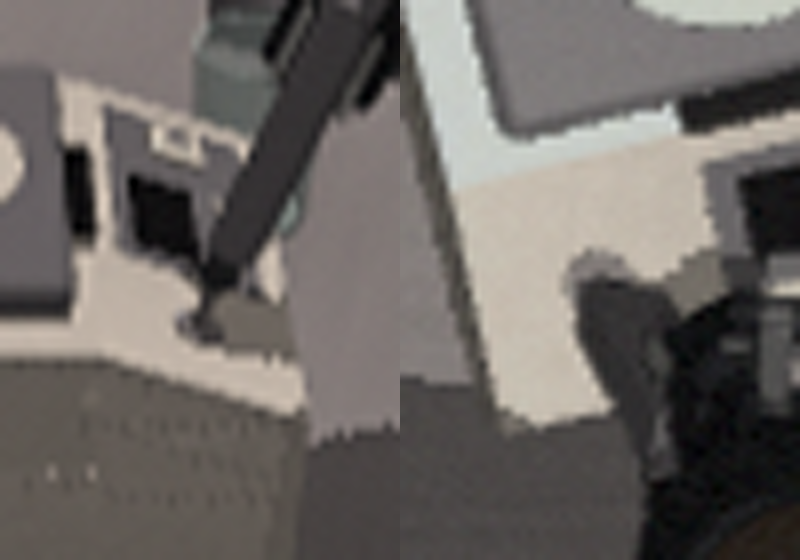

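The tip sits on the disc's middle: side crop (203,322), disc centred at about (201,322). The contact force is about 5 N after allowing for the pen's weight, and the pen is square within 0.2 degrees. I'm handing in.

```bash
python3 -c "
from bench import arm
print(arm.job_done())"
```

```text
the job is handed in; nothing more can be done
None
```

I shut the lid, pressed the start key, and handed in holding the pen square on the middle of the measuring disc at about 5 N (tip pushed in about 2.6 mm, worked out from that force). The hand-in returned no verdict.

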